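# Stow the tea things in the camper's carry tray

### The arm

A 6-joint arm with a two-finger parallel gripper is mounted at the origin on the work surface. World frame = base frame: x ahead of the robot, y to its left, z up, the work surface at z = 0. Lengths are in m, angles in degrees, forces in N, time in s.
With the tool pointing down it reaches from about 0.25 to 0.725 m from the base axis. Payload 9.7 kg.
Tool frame: the origin (TCP) lies midway between the tips of the shut fingers; the grasp point (between the pads) lies bot.grasp_offset behind it (bot.grasp_offset is the distance from the TCP to the grasp point, in m); x points along the fingers, y is the direction in which the jaws open and shut, and the axes are right-handed (so a half turn about x gives the same grasp; the last joint's range is limited). The gripper opens to 85 mm and grips with 20 to 120 N. Pads are 22 mm wide; open, the fingers measure 114 mm over their backs; the gripper's body (76 mm by 85 mm) begins 54 mm behind the grasp point. The pads swing forward as they close: fully open they stand 13 mm farther back than shut.
Start: joints at [66.062, 4.979, 10.078, 95.1, 0, 90], TCP at [0.223, 0.503, 0.195] pointing down, gripper open.
Joint ranges: [-179.16, 179.16], [-48.56, 103.87], [-65.8, 70.77], [-126.05, 130.52], [-82.76, 87.17], [-180, 180]. Speed limits (degrees/s): [127.2, 127.2, 147.25, 180, 180, 180].

### API

Orientations are given as [roll, pitch, yaw] about the fixed x, y, z axes, in that order (R = Rz(yaw) Ry(pitch) Rx(roll)).
In Python, from workcell import status, camera, bot gives the robot as it stands.
- The arm moves only by the shell command python3 -m jog 'ROWS' [OPENING] [FORCE]. ROWS is text: rows parted by semicolons, each of 4 numbers parted by spaces: the shift along the tool's x, y, z in mm, then the turn about the tool's x in degrees. A call has exactly 8 rows; each row is the pose to reach, as a shift and turn from the pose commanded when the call began, along the tool's axes at that moment; what a row does not reach only later rows make up. A row lasts 1/8 s, in which the tool goes at most 62.5 mm and 10.7 degrees, less where a joint would pass 70% of its speed; a pose out of reach is approached as far as the arm can. A call with a gripper value outside its range is refused whole. OPENING is the opening, from 0 (shut) to 1 (fully open), set as the call begins (- or left out, the last holds). The fingers move at their own pace and stop on an object; FORCE is the grip in N (left out, the last holds). Time passes only in rows, so rows that repeat a pose let the fingers close, or fill a call up. It gives the time, the measured TCP pose, the force and the opening at its end, in the units of the state.
- status.get_obs(): the state, without advancing time (a new reading comes with each control period).
- camera(name): name is "scene" or "side" or "wrist"; returns a dict with "color" (400x640x3 uint8, red, green, blue), "vfov" (degrees; the focal length in pixels is half the picture's height over the tangent of half this angle, whatever the lens; pixels are square), "cx", "cy" (the principal point, pixels), "rvec" (rotation vector, rad) and "tvec" (3), from world to camera coordinates, as OpenCV has them. Camera axes: x right, y down, z forward; pixel columns grow to the right and rows downward; lengths in m; the calibration is good to about 2 mm. A picture is of the moment at which its call begins. There is no depth.
- bot.job_done(): hands the job in, once; it reports no verdict.
The state is a dict: "time": time; "q": joint angles; "qd": joint speeds; "joint_efforts": joint torques, N m; "ee_pos": TCP position; "tcp_rot": TCP orientation; "wrist_force": force on the tool from outside, world axes, zero at the start; "torque": the same for the moment, N m; "opening": finger opening in m.
Only numpy, scipy, OpenCV 4.12 (cv2) and the standard library are available. Lean on these libraries where they do the work, as an engineer would, in place of code of your own. Each camera call takes 0.05 s, during which the arm holds its last target. There are 200 camera calls.

### The job

Pack the carry tray for the drive: stand the short spice jar upright in the round bowl, lay the tea strainer flat on the bottom of the rectangular mess tin, and put the rail stop in the square tub, sliding it along its T-slot rail to the open end before lifting it out. Leave the tall spice jar and the measuring scoop where they are.

Things in the scene. Friction and masses are not known exactly. Their poses are not given: they have to be found in the camera images.
- jar_short: The short glass spice jar, 46 mm in diameter and 66 mm tall, with a flat aluminium twist cap on its top 18 mm (45 mm in diameter). Stands upright on the counter. Origin: centre of its underside; z up. About 100 g.
- jar_tall: Look-alike that stays: a spice jar of the same diameter and the same cap but 100 mm tall. Origin: centre of its underside.
- strainer: Steel tea strainer lying on the counter, 112 mm long: a shallow round mesh bowl, 56 mm in diameter and 23 mm high, with its centre at x = -28 mm, and a straight handle 12 mm wide running along +x from the bowl to x = 56 mm. The handle's underside is 17 mm and its top 23 mm above the counter; a small leg under its far end (x = 50 to 56 mm) keeps it level. Origin: on the underside, midway along its length; z up. A good grip is across the handle at x = 18 mm. About 60 g.
- scoop: Look-alike that stays: a steel measuring scoop of the same length and handle, but with a narrow, deep, solid cup 40 mm in diameter and 28 mm high (centre at x = -36 mm). No mesh. Origin: on the underside, midway along its length.
- stop: The rail stop, captive in the rail's T-slot: a black block with a round steel screw head on top, on a steel neck and T-foot. Origin: centre of the foot's underside; x along the slot, z up. Foot 28 mm (x) by 23 mm (y), z = 0 to 5 mm; neck 20 mm (x) by 10 mm (y), up to z = 13.5 mm; block 30 mm (x) by 22 mm (y), z = 13.5 to 49.5 mm; screw head to 54.5 mm. Grip it across y. About 90 g. At the start its foot stands on the slot's floor.
- rail: Aluminium T-slot rail fixed on the counter, 180 mm long (x = -90 to 90 mm), 37 mm wide, 15 mm high. Origin: centre of its underside; x along the slot. The slot is open at the +x end and closed by a black cap at the -x end. Slot floor at z = 4 mm; cavity 27 mm wide, z = 4 to 11 mm; upper gap 14 mm wide between lips at z = 11 to 15 mm. The stop slides freely with 2 mm of play sideways and up, and comes free once its origin is beyond x = 104 mm.
- bowl: Green melamine bowl, round, 122 mm across the rim, 36 mm high, fixed in the wooden carry tray. Origin: centre of its underside; z up. Flat inner floor 5 mm above the origin, about 84 mm across; wall 4 mm. Goal place of the short jar.
- tin: Aluminium mess tin, rectangular and open, 156 mm (x) by 108 mm (y), 38 mm high, wall and floor 3 mm, fixed in the carry tray. Origin: centre of its underside; z up. Goal place of the strainer (its length fits along the tin's x axis, either way round).
- tub: White plastic tub, square and open, 104 mm by 104 mm, 36 mm high, wall and floor 4 mm, fixed in the carry tray. Origin: centre of its underside; z up. Goal place of the rail stop. The three vessels stand side by side in the low tray (rim 20 mm high) in any order.
Mind the look-alikes: they are no part of the job. What is shaped like the stop but turquoise is not meant. What is shaped like the strainer but orange is not meant.

How it is judged (in metres and radians):
On the way:
1. the rail stop is slid, still low in line with the slot, to the rail's open end (x of stop in the frame of rail above 0.09 m and z of stop in the frame of rail below 0.02 m and y of stop in the frame of rail between -0.015 and 0.015 m), for 0.05 s.
At the end, for the whole second after the job is handed in: Short jar upright (7 degrees) on the bowl's floor, within 25 mm of its centre; strainer flat (8 degrees) on the tin's floor, its middle within 40 mm of the centre; rail stop resting low inside the square tub; tall jar standing and scoop within 20 mm of their starts; packed things at rest (horizontal distance between jar_short and bowl below 0.025 m and z of jar_short in the frame of bowl below 0.012 m and angle between each of jar_short, jar_tall's own z axis and vertical below 0.12 rad and horizontal distance between strainer and tin below 0.04 m and z of strainer in the frame of tin below 0.01 m and angle between strainer's own z axis and vertical below 0.15 rad and x of stop in the frame of tub between -0.05 and 0.05 m and y of stop in the frame of tub between -0.05 and 0.05 m and z of stop in the frame of tub below 0.035 m and distance of each of jar_tall, scoop from where it was at the start of the episode below 0.02 m and linear speed of each of jar_short, strainer, stop below 0.02 m/s and angular speed of each of jar_short, strainer, stop below 0.2 rad/s); the robot touches nothing.
It also fails if it takes over 96 s, if anything falls off the work surface, if the arm or the gripper's body presses on something with over 40 N, if the wrist force passes 120 N, or if a joint passes its speed limit or range.

## Working session

There is one attempt and no reset: what is moved stays moved. The work goes in short steps, Python scripts to look and compute and a shell command to move; the robot and the scene stay as the last step left them, time stands still between calls to the robot, and variables do not carry over. Pictures are saved under pics/ and viewed, about 12 in all and at most 16, crops included, and the job is handed in when it is done.

```bash
ls; mkdir -p pics; cat > h.py <<'E'
import numpy as np, cv2
from scipy.spatial.transform import Rotation as Rn
from workcell import status, camera, bot
import pickle
def snap(name,fn):
    c=camera(name); cv2.imwrite(f'pics/{fn}.png',c['color'][:,:,::-1]); pickle.dump(c,open(f'pics/{fn}.pkl','wb')); return c
def load(fn): return pickle.load(open(f'pics/{fn}.pkl','rb'))
def cam(c):
    R=cv2.Rodrigues(np.array(c['rvec'],float))[0]; t=np.array(c['tvec'],float).ravel(); f=200/np.tan(np.radians(c['vfov']/2)); return R,t,f
def ray(c,u,v,z):
    R,t,f=cam(c); d=R.T@np.array([(u-c['cx'])/f,(v-c['cy'])/f,1]); o=-R.T@t
    return (o+d*(z-o[2])/d[2]).round(4)
def proj(c,P):
    R,t,f=cam(c); p=np.atleast_2d(P)@R.T+t; return p[:,:2]/p[:,2:]*f+[c['cx'],c['cy']]
def crop(fn,x0,y0,w,h,s,out):
    im=cv2.imread(f'pics/{fn}.png')[y0:y0+h,x0:x0+w]; cv2.imwrite(f'pics/{out}.png',cv2.resize(im,None,fx=s,fy=s,interpolation=cv2.INTER_CUBIC))
def toolshift(dw):  # world shift -> tool axes mm
    o=status.get_obs(); R=Rn.from_euler('xyz',o['tcp_rot'],degrees=True).as_matrix(); return (R.T@np.array(dw)*1000).round(1)
E
python3 - <<'E'
from h import *
for n in ('scene','side','wrist'):
    c=snap(n,n+'0'); R,t,f=cam(c); print(n,f,c['cx'],c['cy'],-R.T@t, {k:v for k,v in c.items() if k!='color'}); 
o=status.get_obs(); print(o); print(bot.grasp_offset)
a=[cv2.imread(f'pics/{n}0.png') for n in('scene','side','wrist')]
E
```

```text
pics
scene 374.57612650853616 314.844403369794 197.9025927682128 [0.90847831 0.17681492 0.81833802] {'vfov': 56.19880374312243, 'cx': 314.844403369794, 'cy': 197.9025927682128, 'rvec': array([ 1.56803523,  2.31241901, -0.62079696]), 'tvec': array([ 0.182642  , -0.38576025,  1.15935517])}
side 461.0221338665357 326.73569904318316 196.0803315452008 [0.44841849 0.94267618 0.70474342] {'vfov': 46.9041985925531, 'cx': 326.73569904318316, 'cy': 196.0803315452008, 'rvec': array([ 0.04526151, -2.77505605,  1.44367728]), 'tvec': array([0.47691125, 0.04504835, 1.16486356])}
wrist 355.66027015582137 322.6178310218325 200.60817310609545 [0.15133321 0.53523829 0.37385522] {'vfov': 58.701089656073094, 'cx': 322.6178310218325, 'cy': 200.60817310609545, 'rvec': array([-2.40845055, -1.56593682, -0.24140681]), 'tvec': array([-0.55007294, -0.03832369,  0.38092067])}
{'time': 0.15, 'q': array([ 6.60637645e+01,  5.00243741e+00,  1.00451423e+01,  9.50999642e+01,
       -1.49461466e-03,  9.00001719e+01]), 'qd': array([ 0.0576216 , -0.03864422,  0.11234901,  0.05375592,  0.06292786,
        0.04970694]), 'joint_efforts': array([-6.40183080e-04, -5.20758176e+01,  4.65045905e+01,  1.37748686e-02,
       -5.04501111e-05,  4.59695940e-06]), 'ee_pos': array([0.2230665 , 0.50249926, 0.19456194]), 'tcp_rot': array([ -88.50460338,   89.94272111, -112.44101004]), 'wrist_force': array([ 0.11077676, -0.78297972,  0.24565763]), 'torque': array([0.02244873, 0.05236864, 0.02185757]), 'opening': 0.08547901303486263}
0.0187
```

View pics/scene0.png

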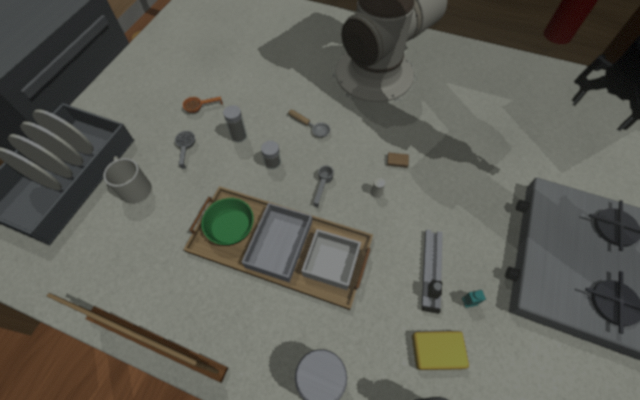

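View pics/side0.png

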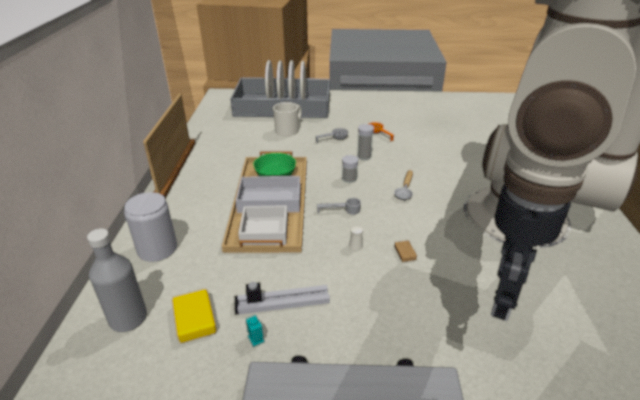

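The scene view shows the short jar near (271,155), the tall jar at (235,122), the strainer-like tools at (185,147) and (323,183), the tray vessels at (228,222), (278,241) and (333,258), and the rail at (432,270). The stop is at about (436,288), near the black-capped end. I'll enlarge both areas.

```bash
python3 - <<'E'
from h import *
crop('scene0',160,85,200,130,4,'c1'); crop('scene0',180,180,290,140,2.75,'c2'); crop('side0',220,115,190,135,4.2,'c3')
E
```

```text
(no output)
```

View pics/c1.png

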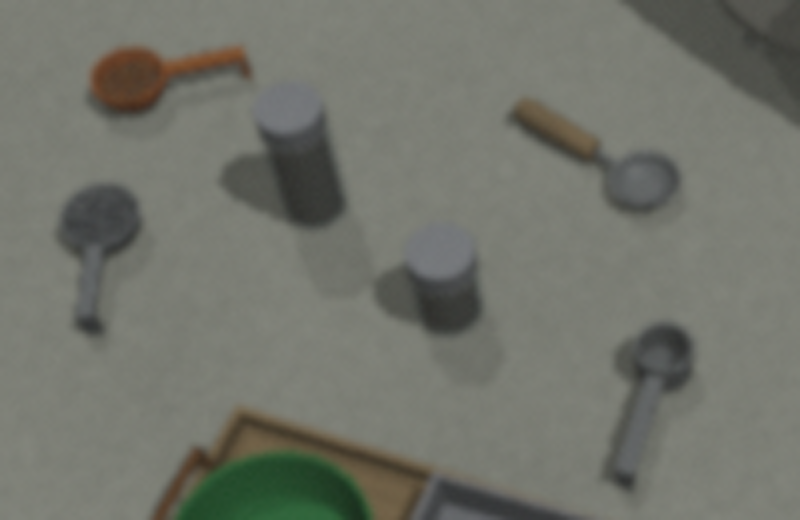

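View pics/c2.png

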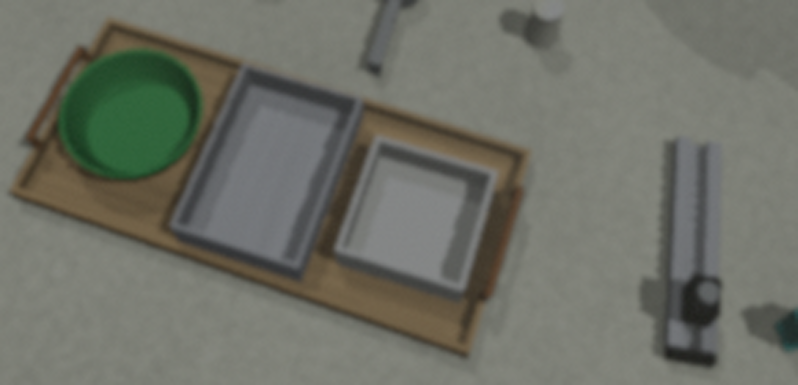

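The mesh strainer is the left tool: bowl at crop (100,216), handle end (88,318). The scoop with the solid cup is at the lower right. The rail's open end is at the top of the picture, and the stop sits near the capped end. Next I compute positions.

```bash
python3 - <<'E'
from h import *
c=load('scene0')
g=lambda x,y,z,s,ox,oy: ray(c,ox+(x+.5)/s-.5,oy+(y+.5)/s-.5,z)
A=lambda x,y,z:g(x,y,z,4,160,85); B=lambda x,y,z:g(x,y,z,2.75,180,180)
print('short',A(441,253,.066),'base',A(449,316,0.0)); print('tall',A(290,110,.1))
b,h=A(101,216,.023),A(88,320,.023); print('strainer bowl',b,'end',h,np.linalg.norm(b-h),np.degrees(np.arctan2(*(h-b)[[1,0]])))
b,h=A(664,354,.028),A(624,475,.023); print('scoop',b,h,np.linalg.norm(b-h))
r=[B(678,138,.015),B(720,144,.015),B(667,353,.015),B(717,356,.015)]
print('rail',r); print('stop',B(709,290,.0585))
for z in (.036,.044):
  print('bowl',B(130,114,z),'W',np.linalg.norm(B(58,114,z)-B(202,114,z)))
  T=[B(245,67,z+.002),B(362,98,z+.002),B(301,275,z+.002),B(170,231,z+.002)]
  print('tin',np.mean(T,0),[np.linalg.norm(T[i]-T[i-1]).round(4) for i in range(4)],[np.degrees(np.arctan2(*(T[i]-T[i-1])[[1,0]])).round(1) for i in range(4)])
  T=[B(372,138,z),B(496,172,z),B(463,293,z),B(336,250,z)]
  print('tub',np.mean(T,0),[np.linalg.norm(T[i]-T[i-1]).round(4) for i in range(4)],[np.degrees(np.arctan2(*(T[i]-T[i-1])[[1,0]])).round(1) for i in range(4)])
E
```

```text
short [ 0.4212 -0.1484  0.066 ] base [ 0.4237 -0.1497 -0.    ]
tall [ 0.3756 -0.2718  0.1   ]
strainer bowl [ 0.4491 -0.3941  0.023 ] end [ 0.5257 -0.3567  0.023 ] 0.08524271229847154 26.02397385661158
scoop [4.17e-01 2.00e-04 2.80e-02] [0.5046 0.008  0.023 ] 0.08808859176987684
rail [array([0.471, 0.274, 0.015]), array([0.4634, 0.3084, 0.015 ]), array([0.6518, 0.3089, 0.015 ]), array([0.6399, 0.3449, 0.015 ])]
stop [0.6086 0.3197 0.0585]
bowl [ 0.6308 -0.1637  0.036 ] W 0.12215142242315477
tin [ 0.62925  -0.033475  0.038   ] [np.float64(0.1566), np.float64(0.1059), np.float64(0.1606), np.float64(0.1113)] [np.float64(-177.0), np.float64(95.0), np.float64(5.0), np.float64(-87.1)]
tub [0.622825 0.092425 0.036   ] [np.float64(0.1007), np.float64(0.1061), np.float64(0.105), np.float64(0.1043)] [np.float64(-174.5), np.float64(94.9), np.float64(4.5), np.float64(-87.5)]
bowl [ 0.6337 -0.1602  0.044 ] W 0.12098140352963342
tin [ 0.63215 -0.0313   0.046  ] [np.float64(0.155), np.float64(0.1048), np.float64(0.159), np.float64(0.1101)] [np.float64(-177.0), np.float64(95.1), np.float64(5.0), np.float64(-87.0)]
tub [0.625775 0.093275 0.044   ] [np.float64(0.0997), np.float64(0.1049), np.float64(0.104), np.float64(0.1033)] [np.float64(-174.5), np.float64(94.9), np.float64(4.5), np.float64(-87.6)]
```

View pics/c3.png

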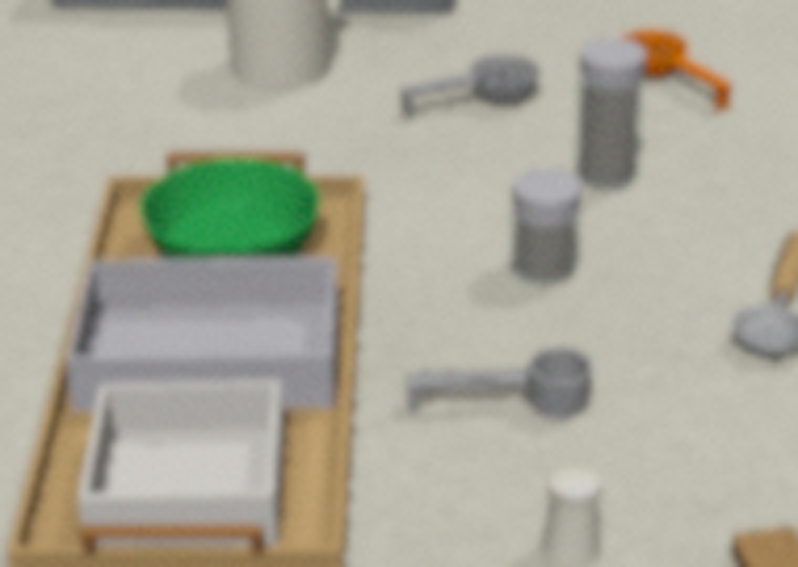

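```bash
python3 - <<'E'
from h import *
c=load('scene0'); d=load('side0')
P=lambda x,y,s,ox,oy: np.array([ox+(x+.5)/s-.5,oy+(y+.5)/s-.5])
A=lambda x,y:P(x,y,4,160,85); B=lambda x,y:P(x,y,2.75,180,180); S=lambda x,y:P(x,y,4.2,220,115)
def M(c):
    R,t,f=cam(c); return np.array([[f,0,c['cx']],[0,f,c['cy']],[0,0,1]])@np.c_[R,t]
def tri(n,p,q):
    X=cv2.triangulatePoints(M(c),M(d),p.astype(float),q.astype(float)).ravel(); X=X[:3]/X[3]; print(n,X.round(4),'err',(proj(c,X)[0]-p).round(1),(proj(d,X)[0]-q).round(1))
tri('short',A(441,253),S(547,187)); tri('tall',A(290,110),S(612,55))
tri('strainer bowl',A(101,216),S(505,75)); tri('str end',A(88,320),S(406,91))
tri('bowl',B(130,114),S(231,205))
# tin corners: scene (245,67)=small x, -y -> side far right ; (362,98)= near right
tri('tinA',B(245,67),S(335,258)); tri('tinB',B(362,98),S(335,385)); tri('tinC',B(301,275),S(72,393));tri('tinD',B(170,231),S(95,260))
tri('tubA',B(372,138),S(282,380)); tri('tubB',B(496,172),S(276,497)); tri('tubC',B(463,293),S(82,500)); tri('tubD',B(336,250),S(101,385))
crop('side0',225,270,120,80,6,'c4')
E
```

```text
short [ 0.4189 -0.1499  0.0632] err [-0.  -0.2] [-0.1  0.1]
tall [ 0.3736 -0.2735  0.0974] err [-0. -0.] [-0.  0.]
strainer bowl [ 0.4469 -0.3973  0.0177] err [0.  0.3] [ 0.1 -0.1]
str end [ 0.5227 -0.3595  0.0209] err [-0.  -0.8] [-0.3  0.3]
bowl [ 0.6296 -0.1645  0.036 ] err [-0.  -0.6] [-0.3  0.2]
tinA [ 0.5543 -0.0917  0.0417] err [-0.1 -0.9] [-0.4  0.3]
tinB [0.5428 0.0128 0.0221] err [0.2 2. ] [ 1.  -0.8]
tinC [0.701  0.0243 0.0185] err [0.  0.3] [ 0.1 -0.1]
tinD [ 0.7079 -0.0854  0.0401] err [-0.2 -2. ] [-0.9  0.6]
tubA [0.5751 0.0345 0.0377] err [-0.1 -0.8] [-0.4  0.3]
tubB [0.5669 0.1404 0.0376] err [-0.  -0.4] [-0.2  0.1]
tubC [0.6709 0.1483 0.0387] err [-0.1 -0.9] [-0.5  0.3]
tubD [0.6778 0.0456 0.0405] err [0.  0.1] [ 0. -0.]
```

View pics/c4.png

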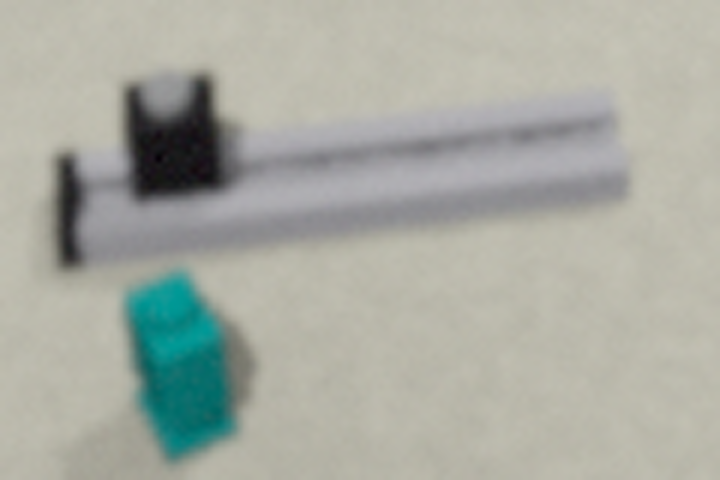

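The side crop confirms the stop near the black-capped end, with its screw head at (167,97), and the rail open toward the robot. The turquoise decoy stands about 60 mm from the stop. I'll check with this camera and work out the first grasp.

```bash
python3 - <<'E'
from h import *
d=load('side0')
S=lambda x,y,z: ray(d,225+(x+.5)/6-.5,270+(y+.5)/6-.5,z)
print('stop',S(167,95,.0585)); print('rail',S(612,97,.015),S(626,165,.015),S(65,160,.015),S(72,232,.015))
print('slot open end',S(616,118,.015)); print('decoy',S(170,295,.0545),S(180,430,.01))
o=status.get_obs(); R=Rn.from_euler('xyz',o['tcp_rot'],degrees=True).as_matrix(); print(R.round(3))
def plan(g,yaw):  # grasp pt world, jaw(y-axis) heading deg
    a=np.degrees(np.arctan2(R[1,1],R[0,1])); 
    dphi=((yaw-a+90)%180)-90
    print('jaw now',a,'turn about world z',dphi,'about tool x',-dphi)
    print('shift tool mm',(R.T@(np.array(g)-[0,0,bot.grasp_offset]-o['ee_pos'])*1000).round(1))
plan([.6086,.3197,.037],-78.6)
E
```

```text
stop [0.6092 0.3236 0.0585]
rail [0.4687 0.2778 0.015 ] [0.4631 0.3083 0.015 ] [0.649  0.3123 0.015 ] [0.6407 0.3429 0.015 ]
slot open end [0.467  0.2874 0.015 ]
decoy [0.596  0.4003 0.0545] [0.5947 0.4143 0.01  ]
[[-0.     0.406  0.914]
 [-0.001  0.914 -0.406]
 [-1.    -0.001  0.   ]]
jaw now 66.06359260032507 turn about world z 35.336407399674954 about tool x -35.336407399674954
shift tool mm [176.3 -10.5 426.5]
```

```bash
python3 -m jog '0 -1 50 -5; 0 -2 105 -10; 0 -4 160 -15; 10 -5 220 -20; 20 -7 275 -25; 30 -8 330 -30; 40 -9 385 -35; 60 -9 426 -35.3' 0.55 40; python3 - <<'E'
from h import *
snap('wrist','w1'); o=status.get_obs(); print(o['ee_pos'],o['tcp_rot'],o['opening'])
E
```

```text
time: 1.15
ee_pos: [0.611, 0.3203, 0.1347]
tcp_rot: [8.9, 90.0, 20.3]
wrist_force: [-0.2, 0.6, 0.4]
opening: 0.0473
[0.61335101 0.31758587 0.13005722] [-139.83640452   89.79800795 -128.6305378 ] 0.04714426545709916
```

View pics/w1.png

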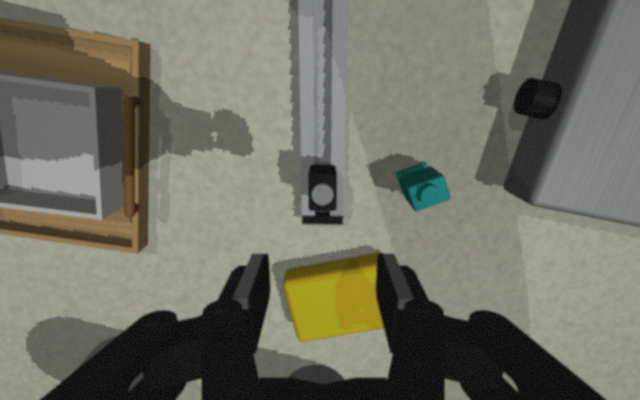

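The wrist view shows the screw head at (322,194), the rail running nearly vertical in the picture (slot at about (323,20)), and the tub on the left.

```bash
python3 - <<'E'
from h import *
c=load('w1'); print('stop',ray(c,322,194,.0585)); print('rail top slot',ray(c,323,5,.015),'edges',ray(c,299,5,.015),ray(c,349,5,.015),'cap',ray(c,303,216,.015),ray(c,342,216,.015))
print('tub corners', ray(c,121,88,.04),ray(c,99,216,.04))
o=status.get_obs(); print(o['ee_pos']); R=Rn.from_euler('xyz',o['tcp_rot'],degrees=True).as_matrix()
print('jaw',np.degrees(np.arctan2(R[1,1],R[0,1])),'down',R[:,0].round(3))
E
```

```text
stop [0.6088 0.3206 0.0585]
rail top slot [0.4762 0.2947 0.015 ] edges [0.4797 0.2771 0.015 ] [0.4723 0.3139 0.015 ] cap [0.645  0.3105 0.015 ] [0.6382 0.3447 0.015 ]
tub corners [0.5636 0.1609 0.04  ] [0.6687 0.1461 0.04  ]
[0.61335101 0.31758587 0.13005722]
jaw 101.20604221864993 down [-0.002 -0.003 -1.   ]
```

```bash
python3 -m jog '15 0 0 0; 30 0 0 0; 45 0 0 0; 55 0 0 0; 55 0 0 0; 55 0 0 0; 55 0 0 0; 55 0 0 0'; python3 - <<'E'
from h import *
o=status.get_obs(); print(o['ee_pos'],toolshift(np.array([.6088,.3206,.0213])-o['ee_pos']))
E
```

```text
time: 2.2
ee_pos: [0.6091, 0.3217, 0.0805]
tcp_rot: [17.8, 90.0, 29.1]
wrist_force: [0.1, 0.5, 0.0]
opening: 0.047
[0.6090851  0.32170173 0.08051604] [59.2 -1.  -0.5]
```

```bash
python3 -m jog '20 -1 0 0; 40 -1 0 0; 55 -1 0 0; 59 -1 0 0; 59 -1 0 0; 59 -1 0 0; 59 -1 0 0; 59 -1 0 0'; python3 -m jog '0 0 0 0; 0 0 0 0; 0 0 0 0; 0 0 0 0; 0 0 0 0; 0 0 0 0; 0 0 0 0; 0 0 0 0' 0 40
```

```text
time: 3.2
ee_pos: [0.6092, 0.3207, 0.0215]
tcp_rot: [12.4, 90.0, 23.8]
wrist_force: [-0.5, -0.4, 0.5]
opening: 0.0471
time: 4.2
ee_pos: [0.6091, 0.3206, 0.0211]
tcp_rot: [53.7, 90.0, 65.0]
wrist_force: [-0.4, 0.4, 0.2]
opening: -0.0003
```

The fingers shut on nothing, so I look.

```bash
python3 - <<'E'
from h import *
snap('side','s1');snap('wrist','w2'); snap('scene','sc1')
crop('side0',0,0,1,1,1,'x')
a=cv2.imread('pics/s1.png')[230:350,180:380]; b=cv2.imread('pics/w2.png')[100:400,140:500]
cv2.imwrite('pics/m1.png',np.hstack([cv2.resize(a,(500,300)),cv2.resize(b,(300,300)) ]))
E
```

```text
(no output)
```

View pics/m1.png

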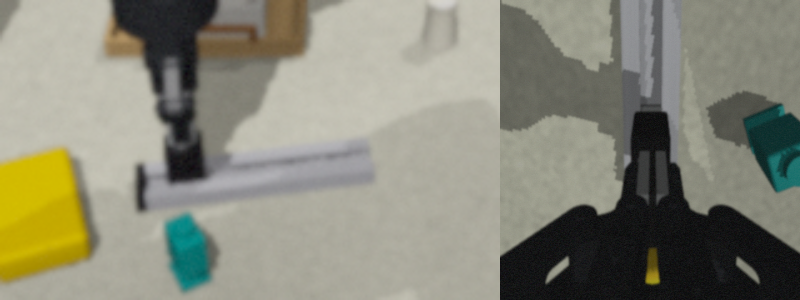

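```bash
python3 - <<'E'
from h import *
c=load('w2'); o=status.get_obs(); print(o['ee_pos'],o['opening'])
print('front edge top',ray(c,320,212,.0535),'tcp px',proj(c,o['ee_pos']),'stop exp px',proj(c,[.6088,.3206,.0585]),proj(c,[.594,.3176,.0535]))
crop('w2',230,130,180,220,3.4,'w2c')
crop('s1',220,255,100,80,5,'s1c')
a=cv2.imread('pics/w2c.png')[:600]; b=cv2.imread('pics/s1c.png')
b=cv2.resize(b,(188*2-188,150)); cv2.imwrite('pics/m2.png',a)
E
```

```text
[0.60904706 0.32063995 0.02105942] -6.29192972279574e-05
front edge top [0.5833 0.3155 0.0535] tcp px [[320.45687862 237.47868265]] stop exp px [[319.98964851 270.63278169]] [[319.92918756 235.00153975]]
```

View pics/m2.png

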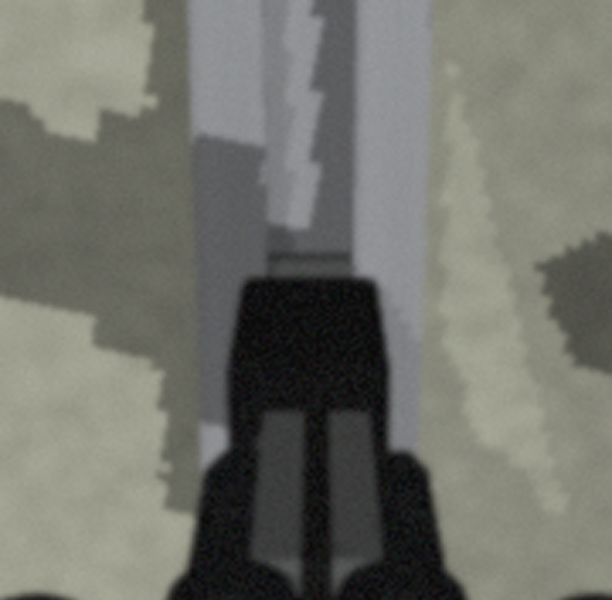

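```bash
python3 - <<'E'
from h import *
c=load('w2')
print('front bottom',ray(c,320,130+281/3.4,.0175), 'slot-foot edge z.009',ray(c,320,130+257/3.4,.009))
print('exp front bottom px',proj(c,[.594,.3176,.0175]),'exp front foot',proj(c,[.5951,.3178,.009]))
crop('s1',230,262,80,64,9,'s1c')
E
```

```text
front bottom [0.5962 0.3178 0.0175] slot-foot edge z.009 [0.595  0.3175 0.009 ]
exp front bottom px [[320.40781108 208.83932756]] exp front foot [[320.46466245 205.83290895]]
```

View pics/s1c.png

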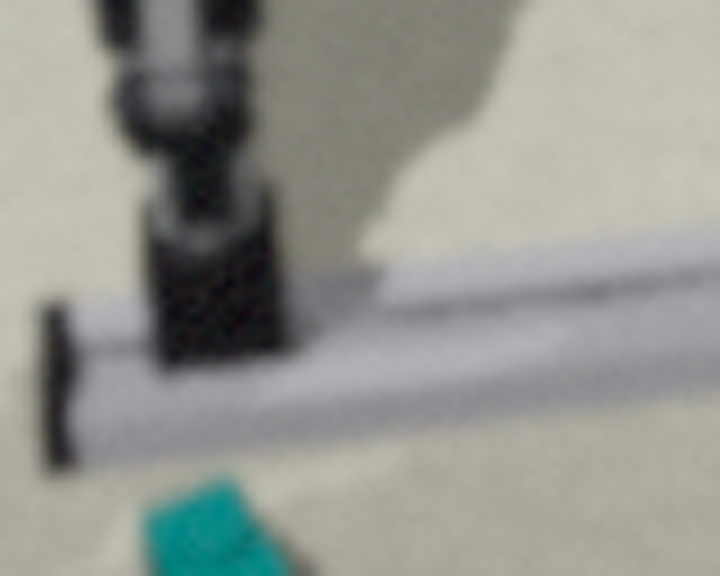

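The picture suggests the shut fingertips end on the screw head, although the reported TCP is at z = 0.021. I check the tip location in the older images.

```bash
python3 - <<'E'
from h import *
d=load('side0'); s1=load('s1'); w=load('w2'); w1=load('w1')
T=np.array([.2230,.5030,.195])
for k in (0,.013,.03,.04): print('start',k,proj(d,T+[0,0,k])[0].round(1),' now side',proj(s1,[.609,.3206,.021+k])[0].round(1),'wrist',proj(w,[.609,.3206,.021+k])[0].round(1), 'front edge',proj(w,[.598,.3184,.021+k])[0].round(1))
R,t,f=cam(w); print('depth tcp',(R@[.609,.3206,.021]+t)[2], 'axis',R[2].round(3))
crop('side0',460,240,90,90,6,'t0'); crop('s1',225,225,60,90,6,'t1')
crop('sc1',390,220,90,90,3,'t2')
a=[cv2.imread(f'pics/t{i}.png') for i in range(3)]; H=540
a[0]=a[0][:, :540]; a=[cv2.resize(i,(int(i.shape[1]*400/i.shape[0]),400)) for i in a]
m=np.hstack(a)[:, :1200]; cv2.imwrite('pics/m3.png',cv2.resize(m,None,fx=.75,fy=.75)); print(m.shape)
E
```

```text
start 0 [496.6 316.9]  now side [254.5 297.8] wrist [320.4 237.3] front edge [320.4 218.1]
start 0.013 [498.6 310.7]  now side [253.9 293.2] wrist [320.3 247.5] front edge [320.2 227.2]
start 0.03 [501.3 302.3]  now side [253.1 287. ] wrist [320.  263.1] front edge [320.  241.1]
start 0.04 [503.  297.2]  now side [252.6 283.4] wrist [319.9 273.8] front edge [319.8 250.6]
depth tcp 0.19474600377811366 axis [ 0.297  0.06  -0.953]
(400, 1066, 3)
```

View pics/m3.png

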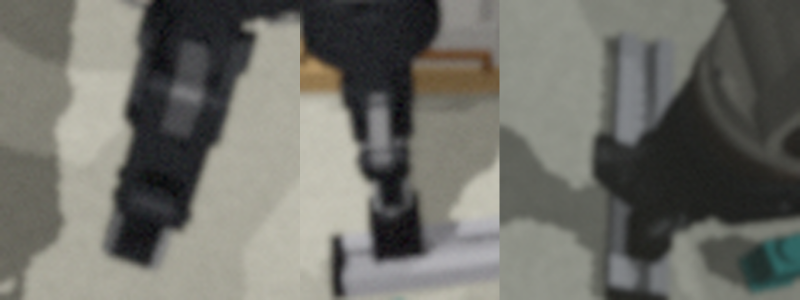

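The images and the free closing agree: the real fingertips end about 36 mm behind the reported TCP. Pad gap and width in both wrist pictures give k of about 36 to 40 mm. I open, descend another 32 mm with an eye on force, then look.

```bash
python3 -m jog '0 0 0 0; 0 0 0 0; 0 0 0 0; 0 0 0 0; 4 0 0 0; 8 0 0 0; 12 0 0 0; 12 0 0 0' 0.55 40; python3 -m jog '4 0 0 0; 8 0 0 0; 12 0 0 0; 16 0 0 0; 20 0 0 0; 20 0 0 0; 20 0 0 0; 20 0 0 0'; python3 - <<'E'
from h import *
snap('wrist','w3'); print(status.get_obs()['wrist_force'])
E
```

```text
time: 5.35
ee_pos: [0.6088, 0.3205, 0.0084]
tcp_rot: [-162.8, 89.9, -151.4]
wrist_force: [-0.5, 0.6, -0.1]
opening: 0.0473
time: 6.35
ee_pos: [0.6092, 0.3207, -0.0107]
tcp_rot: [15.9, 90.0, 27.3]
wrist_force: [-1.0, -0.4, 0.2]
opening: 0.0467
[0.13628622 0.78443996 0.10446214]
```

View pics/w3.png

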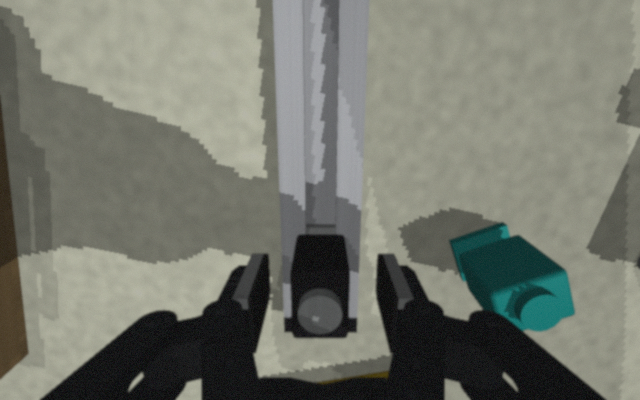

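The block now stands between the open pads, with the screw head at (320,313), so the TCP offset is confirmed. I close.

```bash
python3 -m jog '2 0 0 0; 3 0 0 0; 3 0 0 0; 3 0 0 0; 3 0 0 0; 3 0 0 0; 3 0 0 0; 3 0 0 0' 0 50
```

```text
time: 7.4
ee_pos: [0.6092, 0.3207, -0.0133]
tcp_rot: [15.8, 90.0, 27.1]
wrist_force: [-0.8, -0.9, 5.6]
opening: 0.0212
```

```bash
python3 -m jog '-0.8 0 0 0; -0.8 0 -10 0; -0.8 0 -25 0; -0.8 0 -40 0; -0.8 0 -55 0; -0.8 0 -70 0; -0.8 0 -85 0; -0.8 0 -100 0'; python3 -m jog '0 0 -12 0; 0 0 -24 0; 0 0 -36 0; 0 0 -48 0; 0 0 -52 0; 0 0 -52 0; 0 0 -52 0; 0 0 -52 0'; python3 - <<'E'
from h import *
snap('wrist','w4'); print(status.get_obs()['wrist_force'])
E
```

```text
time: 8.4
ee_pos: [0.5099, 0.3006, -0.0134]
tcp_rot: [-163.6, 90.0, -152.3]
wrist_force: [0.6, 0.1, 1.0]
opening: 0.0211
time: 9.4
ee_pos: [0.4603, 0.2907, -0.0132]
tcp_rot: [-45.0, 90.0, -33.6]
wrist_force: [-0.1, -0.2, -1.3]
opening: 0.0215
[-0.54694918  0.26639836 -0.60077201]
```

View pics/w4.png

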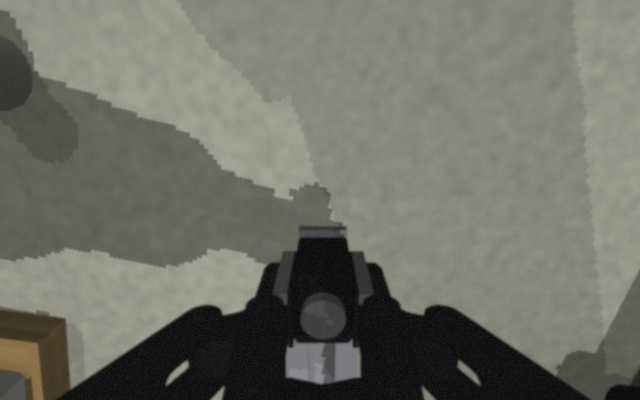

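```bash
python3 -m jog '0 0 -6 0; 0 0 -12 0; 0 0 -18 0; 0 0 -22 0; 0 0 -22 0; -10 0 -22 0; -25 0 -22 0; -45 0 -22 0'; python3 -m jog '-25 0 0 0; -45 -10 6 0; -50 -35 22 0; -50 -65 42 0; -50 -100 64 0; -50 -135 87 0; -50 -170 109 0; -50 -200 128 0'; python3 -m jog '0 -15 10 0; 0 -25.6 16.5 0; 0 -25.6 16.5 0; 0 -25.6 16.5 0; 0 -25.6 16.5 0; 0 -25.6 16.5 0; 0 -25.6 16.5 0; 0 -25.6 16.5 0'; python3 - <<'E'
from h import *
c=snap('side','s2'); o=status.get_obs(); print(o['ee_pos'],toolshift(np.array([.624,.093,-.0075])-o['ee_pos'])); 
c=snap('wrist','w5'); a=cv2.imread('pics/s2.png')[120:320,180:400]; b=cv2.imread('pics/w5.png')
cv2.imwrite('pics/m4.png',np.hstack([cv2.resize(a,(396,360)),cv2.resize(b,(400,360))]))
E
```

```text
time: 10.45
ee_pos: [0.4386, 0.2864, 0.0332]
tcp_rot: [17.6, 90.0, 28.9]
wrist_force: [0.4, 0.0, -1.5]
opening: 0.0215
time: 11.45
ee_pos: [0.6047, 0.1142, 0.0831]
tcp_rot: [-3.3, 89.9, 8.0]
wrist_force: [-0.2, 0.2, -1.6]
opening: 0.0216
time: 12.45
ee_pos: [0.6245, 0.0937, 0.0819]
tcp_rot: [-10.8, 90.0, 0.6]
wrist_force: [-0.1, -0.0, -1.3]
opening: 0.0213
[0.6245701  0.09365771 0.0819246 ] [89.4 -0.5 -0.7]
```

View pics/m4.png

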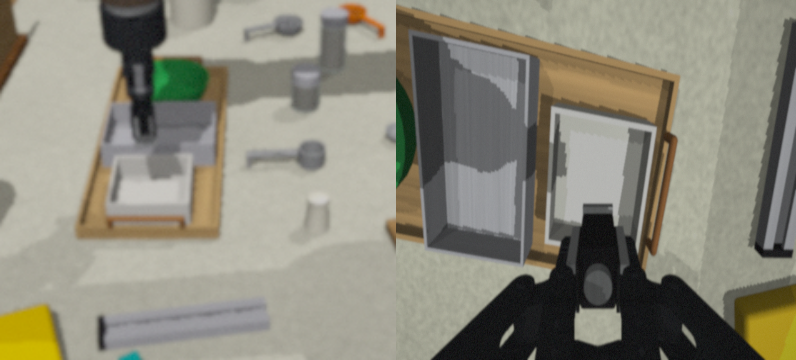

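The stop is in the gripper over the tub. I lower it and release.

```bash
python3 -m jog '12 0 0 0; 26 0 0 0; 40 0 0 0; 54 0 0 0; 68 0 0 0; 80 0 0 0; 86 0 0 0; 88 0 0 0'; python3 -m jog '1 0 0 0; 1 0 0 0; 1 0 0 0; 1 0 0 0; 1 0 0 0; 1 0 0 0; 1 0 0 0; 1 0 0 0' 0.4; python3 -m jog '-10 0 0 0; -25 0 0 0; -45 0 0 0; -70 0 0 0; -95 0 0 0; -115 0 0 0; -125 0 0 0; -130 0 0 0'; python3 - <<'E'
from h import *
snap('wrist','w6')
o=status.get_obs(); R=Rn.from_euler('xyz',o['tcp_rot'],degrees=True).as_matrix(); print(o['ee_pos'],np.degrees(np.arctan2(R[1,1],R[0,1])),o['q'].round(1))
E
```

```text
time: 13.55
ee_pos: [0.6245, 0.0936, -0.0064]
tcp_rot: [-178.3, 90.0, -166.9]
wrist_force: [0.0, -0.1, -1.4]
opening: 0.0216
time: 14.55
ee_pos: [0.6246, 0.0936, -0.0071]
tcp_rot: [-154.5, 90.0, -143.1]
wrist_force: [-0.2, 0.6, -0.0]
opening: 0.0342
time: 15.55
ee_pos: [0.6248, 0.0937, 0.1238]
tcp_rot: [-3.3, 89.9, 8.1]
wrist_force: [-0.4, -0.5, 0.1]
opening: 0.0342
[0.62478076 0.09366352 0.12386325] 101.36390733737463 [ 8.5 15.4 14.2 88.7 -0.  -2.8]
```

View pics/w6.png

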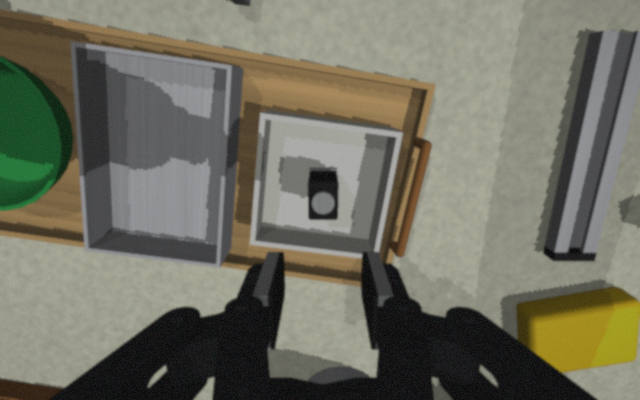

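The stop stands upright in the tub, screw head at (322,203). I've viewed 15 of the 16 pictures, so from here I use image code. I refine the jar, strainer and tin numbers from the stored pictures.

```bash
python3 - <<'E'
from h import *
d=load('side0');w=load('w6');c=load('scene0')
S=lambda x,y,z: ray(d,220+(x+.5)/4.2-.5,115+(y+.5)/4.2-.5,z)
print('short side',S(547,187,.066)); print('str bowl',S(505,72,.023),'end',S(406,91,.023))
T=[ray(w,*p,.042) for p in ((72,44),(233,66),(221,265),(88,249))]; print('tin w6',np.mean(T,0),[(np.linalg.norm(T[i]-T[i-1]).round(4),np.degrees(np.arctan2(*(T[i]-T[i-1])[[1,0]])).round(1)) for i in range(4)])
T=[ray(w,*p,.040) for p in ((262,113),(402,131),(381,257),(250,244))]; print('tub w6',np.mean(T,0),'stop',ray(w,322,203,.0625))
# bowl: green blob in scene
for n,img in (('scene',c),('wrist',w)):
    hsv=cv2.cvtColor(img['color'],cv2.COLOR_RGB2HSV); m=cv2.inRange(hsv,(45,100,30),(80,255,255)); ct=max(cv2.findContours(m,0,2)[0],key=cv2.contourArea); x,y,ww,h=cv2.boundingRect(ct); (u,v),ax,_=cv2.fitEllipse(cv2.convexHull(ct)); print(n,x,y,ww,h,u,v,ax,ray(img,u,v,.040))
E
```

```text
short side [ 0.4188 -0.1455  0.066 ]
str bowl [ 0.4474 -0.391   0.023 ] end [ 0.5216 -0.3573  0.023 ]
tin w6 [ 0.626675 -0.033025  0.042   ] [(np.float64(0.1533), np.float64(-176.0)), (np.float64(0.1087), np.float64(94.0)), (np.float64(0.1541), np.float64(3.3)), (np.float64(0.1069), np.float64(-86.4))]
tub w6 [0.6214   0.095075 0.04    ] stop [0.6248 0.0944 0.0625]
scene 201 199 52 46 226.89219665527344 221.51893615722656 (45.12553024291992, 51.82855224609375) [ 0.6332 -0.1616  0.04  ]
wrist 0 56 73 155 -32.74483108520508 130.11334228515625 (160.9279022216797, 211.61697387695312) [ 0.6281 -0.1692  0.04  ]
```

```bash
python3 -m jog '-5 -15 -18 0; -5 -45 -55 0; -5 -80 -100 0; -5 -115 -145 0; -5 -150 -190 0; -5 -180 -228 0; -5 -197 -248 0; -5 -197 -248 0' 1; python3 - <<'E'
from h import *
c=snap('wrist','w7'); snap('scene','sc2')
o=status.get_obs(); print(o['ee_pos'],o['opening'],'exp cap px',proj(c,[[.4205,-.149,.066],[.4205,-.149,0]]), 'tall',proj(c,[.375,-.272,.1]))
# cap by hough in wrist
g=cv2.medianBlur(cv2.cvtColor(c['color'],cv2.COLOR_RGB2GRAY),5)
print(cv2.HoughCircles(g,cv2.HOUGH_GRADIENT,1.2,40,param1=80,param2=25,minRadius=20,maxRadius=75))
E
```

```text
time: 16.6
ee_pos: [0.4192, -0.1493, 0.1276]
tcp_rot: [167.8, 90.0, 179.0]
wrist_force: [0.5, 0.0, 0.6]
opening: 0.0853
[ 0.42032168 -0.14815384  0.12759126] 0.085166482224184 exp cap px [[321.02130879 204.53283187]
 [321.33207726 181.31012895]] tall [[122.37926715 108.06989041]]
[[[268.2      389.40002   56.600002]
  [463.80002   24.6       30.920002]
  [ 16.2      169.8       42.08    ]
  [519.       251.40001   66.32    ]
  [111.00001  103.8       44.      ]
  [178.20001   99.00001   30.560001]
  [486.6      205.8       23.72    ]
  [388.2      360.6       39.68    ]
  [ 96.600006 198.6       43.760002]
  [245.40001  347.40002   43.52    ]
  [319.80002  203.40001   33.08    ]
  [ 24.6      240.6       38.84    ]]]
```

Hough finds the cap at (319.8,203.4) against the expected (321.0,204.5). Descend and grip.

```bash
python3 -m jog '20 0 0 0; 45 0 0 0; 70 0 0 0; 95 0 0 0; 115 0 0 0; 130 0 0 0; 138 0 0 0; 138 0 0 0'; python3 -m jog '2 0 0 0; 2 0 0 0; 2 0 0 0; 2 0 0 0; 2 0 0 0; 2 0 0 0; 2 0 0 0; 2 0 0 0' 0 30; python3 -m jog '-5 0 0 0; -15 0 0 0; -30 0 0 0; -45 0 0 0; -60 0 0 0; -70 0 0 0; -70 0 0 0; -70 0 0 0'
```

```text
time: 17.7
ee_pos: [0.4202, -0.1481, -0.0103]
tcp_rot: [146.8, 90.0, 158.2]
wrist_force: [0.2, -0.6, -0.4]
opening: 0.0855
time: 18.7
ee_pos: [0.4206, -0.1486, -0.0114]
tcp_rot: [-36.6, 89.9, -25.2]
wrist_force: [-1.6, 0.3, 5.6]
opening: 0.0444
time: 19.7
ee_pos: [0.42, -0.1483, 0.0574]
tcp_rot: [149.1, 90.0, 160.5]
wrist_force: [0.2, -0.4, -2.0]
opening: 0.0448
```

```bash
python3 -m jog '0 -5 15 0; 0 -14 48 0; 0 -24 85 0; 0 -34 122 0; 0 -43 158 0; 0 -51 188 0; 0 -56 205 0; 0 -56 205 0'; python3 -m jog '0 0 0 0; 0 0 0 0; 0 0 0 0; 5 0 0 0; 12 0 0 0; 20 0 0 0; 28 0 0 0; 34 0 0 0';  python3 - <<'E'
from h import *
c=snap('side','s3'); snap('wrist','w8'); print(status.get_obs()['ee_pos'])
a=cv2.imread('pics/s3.png')[100:280,200:400]; b=cv2.imread('pics/w8.png')
cv2.imwrite('pics/m5.png',np.hstack([cv2.resize(a,(440,396)),cv2.resize(b,(360,396))]))
E
```

```text
time: 20.7
ee_pos: [0.6324, -0.1627, 0.0563]
tcp_rot: [154.8, 89.9, 166.2]
wrist_force: [-1.0, -0.4, -1.8]
opening: 0.0449
time: 21.7
ee_pos: [0.632, -0.1628, 0.023]
tcp_rot: [151.8, 90.0, 163.2]
wrist_force: [0.5, -0.3, -1.0]
opening: 0.0448
[ 0.63179885 -0.16276535  0.02283897]
```

```bash
python3 -m jog '5 0 0 0; 10 0 0 0; 14 0 0 0; 18 0 0 0; 20 0 0 0; 21 0 0 0; 22 0 0 0; 22 0 0 0'; python3 -m jog '1 0 0 0; 1 0 0 0; 1 0 0 0; 1 0 0 0; 1 0 0 0; 1 0 0 0; 1 0 0 0; 1 0 0 0'
```

```text
time: 22.8
ee_pos: [0.6323, -0.1629, 0.0019]
tcp_rot: [-12.7, 90.0, -1.4]
wrist_force: [0.1, -0.3, -1.3]
opening: 0.0445
time: 23.8
ee_pos: [0.6323, -0.1629, 0.0009]
tcp_rot: [177.6, 90.0, -171.1]
wrist_force: [0.1, 0.5, -0.7]
opening: 0.0448
```

```bash
python3 -m jog '0.5 0 0 0; 1 0 0 0; 1.5 0 0 0; 1.5 0 0 0; 1.5 0 0 0; 1.5 0 0 0; 1.5 0 0 0; 1.5 0 0 0'; python3 -m jog '0.5 0 0 0; 1 0 0 0; 1.5 0 0 0; 1.5 0 0 0; 1.5 0 0 0; 1.5 0 0 0; 1.5 0 0 0; 1.5 0 0 0'
```

```text
time: 24.8
ee_pos: [0.6323, -0.1629, -0.0006]
tcp_rot: [-52.2, 90.0, -40.9]
wrist_force: [0.7, 0.1, -1.3]
opening: 0.0446
time: 25.8
ee_pos: [0.6324, -0.1629, -0.0013]
tcp_rot: [-24.2, 90.0, -12.8]
wrist_force: [-2.3, 0.1, 4.7]
opening: 0.045
```

Contact reads 4.7 N, so the jar is on the bowl floor. I open modestly and retreat straight up, then check by image code.

```bash
python3 -m jog '-0.5 0 0 0; -0.5 0 0 0; -0.5 0 0 0; -0.5 0 0 0; -0.5 0 0 0; -0.5 0 0 0; -0.5 0 0 0; -0.5 0 0 0' 0.7; python3 -m jog '-5 0 0 0; -15 0 0 0; -30 0 0 0; -50 0 0 0; -75 0 0 0; -100 0 0 0; -118 0 0 0; -125 0 0 0'; python3 - <<'E'
from h import *
c=snap('wrist','w9'); o=status.get_obs(); print(o['ee_pos'],o['opening'],o['q'].round(1))
e=proj(c,[[.632,-.163,.075],[.632,-.163,.04]]); print('exp cap',e[0],'bowl',e[1])
hsv=cv2.cvtColor(c['color'],cv2.COLOR_RGB2HSV); m=cv2.inRange(hsv,(45,100,30),(80,255,255)); ct=max(cv2.findContours(m,0,2)[0],key=cv2.contourArea); (u,v),ax,_=cv2.fitEllipse(cv2.convexHull(ct)); b=ray(c,u,v,.04); print('bowl',u,v,ax,b)
g=cv2.medianBlur(cv2.cvtColor(c['color'],cv2.COLOR_RGB2GRAY),5)
x0,y0=int(e[0][0]-80),int(e[0][1]-80)
h=cv2.HoughCircles(g[max(y0,0):y0+160,x0:x0+160],cv2.HOUGH_GRADIENT,1,30,param1=60,param2=18,minRadius=22,maxRadius=45)
for k in h[0]: print(k+[x0,max(y0,0),0],ray(c,k[0]+x0,k[1]+max(y0,0),.075))
R=Rn.from_euler('xyz',o['tcp_rot'],degrees=True).as_matrix(); a=np.degrees(np.arctan2(R[1,1],R[0,1])); 
# strainer
bw=np.array([.4483,-.3925]); en=np.array([.5237,-.357]); u=(en-bw)/np.linalg.norm(en-bw); H=np.degrees(np.arctan2(u[1],u[0])); G=bw+.046*u; print('grasp',G,'heading',H,'orig',bw+.028*u,'jaw',a,'turn tool x',-(((H+90-a+90)%180)-90)); print(toolshift(np.r_[G,0.10]-o['ee_pos']))
E
```

```text
time: 26.8
ee_pos: [0.6323, -0.1628, -0.0016]
tcp_rot: [-20.5, 90.0, -9.1]
wrist_force: [1.0, 0.3, 0.6]
opening: 0.0597
time: 27.8
ee_pos: [0.6328, -0.163, 0.1252]
tcp_rot: [-26.6, 89.9, -15.3]
wrist_force: [0.3, -0.5, -1.0]
opening: 0.06
[ 0.63275253 -0.16300438  0.12519434] 0.06002144142950142 [-14.4  18.5  18.1  89.5  -0.  -25.8]
exp cap [321.1831908  206.68549153] bowl [321.39831291 192.18014126]
bowl 323.6294250488281 182.90777587890625 (151.52154541015625, 158.353515625) [ 0.6244 -0.1628  0.04  ]
[323.5        202.5         31.79999924] [ 0.6287 -0.162   0.075 ]
[285.5        159.5         28.79999924] [ 0.6047 -0.1922  0.075 ]
grasp [ 0.48991791 -0.37290536] heading 25.21210125030557 orig [ 0.47363264 -0.38057283] jaw 101.36010262654658 turn tool x -13.851998623758988
[  25.  -177.6 -181.4]
```

Jar: the cap lies about 4 to 7 mm from the bowl centre and its radius is as expected for an upright jar. Next, over the strainer.

```bash
python3 -m jog '0 -8 -8 -2; 0 -35 -36 -5; 0 -65 -66 -8; 0 -95 -97 -11; 0 -125 -128 -13.9; 0 -152 -155 -13.9; 0 -170 -174 -13.9; 0 -177.6 -181 -13.9' 0.5; python3 -m jog '10 0 0 0; 25 0 0 0; 25 0 0 0; 25 0 0 0; 25 0 0 0; 25 0 0 0; 25 0 0 0; 25 0 0 0'; python3 - <<'E'
from h import *
c=snap('wrist','w10'); o=status.get_obs(); print(o['ee_pos'],o['opening'])
g=cv2.GaussianBlur(cv2.cvtColor(c['color'],cv2.COLOR_RGB2GRAY),(5,5),0)
bw=np.array([.4483,-.3925]);u=np.array([.9047,.4259]);n=np.array([-.4259,.9047])
# intensity profiles across the handle at several x, along and across bowl
for s in (.035,.045,.055,.07):
    p=[np.r_[bw+u*s+n*k/1000,.023] for k in range(-20,21,2)]; q=proj(c,p).round().astype(int); print(s,q[10],[int(g[y,x]) if 0<=y<400 and 0<=x<640 else -1 for x,y in q])
for s in (0,): 
    p=[np.r_[bw+u*s+n*k/1000,.023] for k in range(-48,49,4)]; q=proj(c,p).round().astype(int); print('bowl n',q[12],[int(g[y,x]) if 0<=y<400 and 0<=x<640 else -1 for x,y in q])
p=[np.r_[bw+u*k/1000,.023] for k in range(-52,112,4)]; q=proj(c,p).round().astype(int); print('along',[int(g[y,x]) if 0<=y<400 and 0<=x<640 else -1 for x,y in q])
E
```

```text
time: 28.85
ee_pos: [0.4887, -0.3735, 0.1226]
tcp_rot: [116.4, 89.9, 141.6]
wrist_force: [0.7, 0.6, -0.0]
opening: 0.0426
time: 29.85
ee_pos: [0.4898, -0.3727, 0.0985]
tcp_rot: [-52.2, 90.0, -26.9]
wrist_force: [0.4, -0.4, -0.5]
opening: 0.0426
[ 0.48980106 -0.37270545  0.0984513 ] 0.042267223502239805
0.035 [321 182] [152, 136, 105, 102, 102, 99, 107, 115, 115, 117, 119, 117, 125, 136, 143, 152, 151, 147, 149, 152, 153]
0.045 [321 195] [155, 129, 105, 98, 98, 99, 107, 115, 115, 118, 119, 119, 131, 138, 146, 153, 151, 147, 145, 149, 152]
0.055 [321 208] [147, 125, 106, 101, 100, 100, 109, 115, 115, 117, 118, 118, 131, 138, 145, 149, 149, 150, 151, 153, 152]
0.07 [321 226] [151, 151, 150, 148, 141, 120, 113, 115, 116, 118, 118, 116, 126, 132, 148, 153, 154, 153, 153, 154, 155]
bowl n [320 135] [98, 98, 97, 97, 96, 73, 53, 89, 58, 52, 91, 61, 58, 85, 69, 54, 83, 69, 119, 149, 152, 152, 151, 148, 149]
along [149, 144, 151, 147, 150, 98, 101, 56, 70, 88, 57, 82, 83, 58, 77, 84, 54, 63, 75, 116, 119, 119, 119, 119, 118, 118, 119, 119, 119, 118, 118, 119, 118, 117, 147, 153, 147, 155, 157, 152, 147]
```

The handle lies about 1.5 mm off in y and z (tool axes), so I correct that and descend.

```bash
python3 -m jog '20 -1.5 -1.5 0; 45 -1.5 -1.5 0; 70 -1.5 -1.5 0; 90 -1.5 -1.5 0; 105 -1.5 -1.5 0; 115 -1.5 -1.5 0; 120 -1.5 -1.5 0; 120 -1.5 -1.5 0'; python3 -m jog '1 0 0 0; 2 0 0 0; 3 0 0 0; 4 0 0 0; 5 0 0 0; 5 0 0 0; 5 0 0 0; 5 0 0 0'; python3 -m jog '0 0 0 0; 0 0 0 0; 0 0 0 0; 0 0 0 0; 0 0 0 0; 0 0 0 0; 0 0 0 0; 0 0 0 0' 0 40
```

```text
time: 30.9
ee_pos: [0.4892, -0.3747, -0.0215]
tcp_rot: [-60.5, 90.0, -35.3]
wrist_force: [0.6, -0.5, 0.2]
opening: 0.0429
time: 31.9
ee_pos: [0.4891, -0.3747, -0.0266]
tcp_rot: [-68.2, 90.0, -43.0]
wrist_force: [0.4, -0.4, 0.3]
opening: 0.0427
time: 32.9
ee_pos: [0.4892, -0.3748, -0.0265]
tcp_rot: [-65.5, 90.0, -40.2]
wrist_force: [0.8, -0.8, 3.0]
opening: 0.0108
```

```bash
python3 -m jog '-5 0 0 0; -15 0 0 0; -30 0 0 0; -50 0 0 0; -75 0 0 0; -95 0 0 0; -110 0 0 0; -115 0 0 0'; python3 -m jog '0 8 10 1; 0 28 34 4; 0 60 72 7; 0 95 113 10; 0 130 155 13; 0 168 200 17; 0 203 241 20; 0 230 273 21.5'; python3 -m jog '0 8 10 0; 0 13.6 16.3 0; 0 13.6 16.3 0; 0 13.6 16.3 0; 0 13.6 16.3 0; 0 13.6 16.3 0; 0 13.6 16.3 0; 0 13.6 16.3 0'; python3 - <<'E'
from h import *
snap('wrist','w11'); o=status.get_obs(); R=Rn.from_euler('xyz',o['tcp_rot'],degrees=True).as_matrix(); print(o['ee_pos'],np.degrees(np.arctan2(R[1,1],R[0,1])),toolshift(np.array([.647,-.0313,-.0265+.007])-o['ee_pos']))
E
```

```text
time: 33.9
ee_pos: [0.4895, -0.375, 0.09]
tcp_rot: [-62.4, 89.9, -37.1]
wrist_force: [0.2, -0.2, -1.5]
opening: 0.0106
time: 34.9
ee_pos: [0.6381, -0.0479, 0.0878]
tcp_rot: [167.3, 89.9, 171.0]
wrist_force: [0.1, -0.2, -0.5]
opening: 0.0107
time: 35.9
ee_pos: [0.6532, -0.0356, 0.0884]
tcp_rot: [-63.7, 90.0, -59.9]
wrist_force: [-0.2, 0.2, -0.2]
opening: 0.0113
[ 0.65317896 -0.03550278  0.08840787] 93.76239199204056 [107.9   4.6  -5.9]
```

```bash
python3 -m jog '15 4.6 -5.9 0; 35 4.6 -5.9 0; 55 4.6 -5.9 0; 72 4.6 -5.9 0; 86 4.6 -5.9 0; 96 4.6 -5.9 0; 100 4.6 -5.9 0; 100 4.6 -5.9 0'; python3 -m jog '1 0 0 0; 2 0 0 0; 3 0 0 0; 4 0 0 0; 5 0 0 0; 6 0 0 0; 6 0 0 0; 6 0 0 0'
```

```text
time: 36.95
ee_pos: [0.6471, -0.0313, -0.0115]
tcp_rot: [-0.2, 90.0, 3.6]
wrist_force: [0.9, -0.4, 0.5]
opening: 0.0108
time: 37.95
ee_pos: [0.647, -0.0313, -0.0176]
tcp_rot: [-21.8, 90.0, -18.1]
wrist_force: [-0.5, -0.7, 0.4]
opening: 0.0108
```

```bash
python3 -m jog '0.5 0 0 0; 1 0 0 0; 1.5 0 0 0; 1.5 0 0 0; 1.5 0 0 0; 1.5 0 0 0; 1.5 0 0 0; 1.5 0 0 0'; python3 -m jog '0.3 0 0 0; 0.6 0 0 0; 1 0 0 0; 1 0 0 0; 1 0 0 0; 1 0 0 0; 1 0 0 0; 1 0 0 0'
```

```text
time: 38.95
ee_pos: [0.6471, -0.0313, -0.0185]
tcp_rot: [-6.0, 90.0, -2.2]
wrist_force: [-3.0, -0.7, 5.6]
opening: 0.0108
time: 39.95
ee_pos: [0.6471, -0.0313, -0.0185]
tcp_rot: [-9.9, 89.9, -6.1]
wrist_force: [-4.7, -0.5, 11.1]
opening: 0.0107
```

The strainer is in contact with the tin floor (5.6 N, then 11 N). I back off 1 mm, release, retreat, and take the last viewed picture.

```bash
python3 -m jog '-1.2 0 0 0; -1.2 0 0 0; -1.2 0 0 0; -1.2 0 0 0; -1.2 0 0 0; -1.2 0 0 0; -1.2 0 0 0; -1.2 0 0 0' 0.4; python3 -m jog '-5 0 0 0; -15 0 0 0; -30 0 0 0; -50 0 0 0; -75 0 0 0; -105 0 0 0; -135 0 0 0; -150 0 0 0'; python3 - <<'E'
from h import *
snap('wrist','w12')
E
python3 -m jog '-10 0 -20 0; -20 0 -50 0; -30 0 -90 0; -30 0 -130 0; -30 0 -170 0; -30 0 -200 0; -30 0 -220 0; -30 0 -220 0'; python3 - <<'E'
from h import *
snap('wrist','w13'); snap('side','s4'); snap('scene','sc4')
a=cv2.resize(cv2.imread('pics/w12.png'),(400,250)); b=cv2.resize(cv2.imread('pics/w13.png'),(400,250))
s=cv2.imread('pics/s4.png')[110:270,200:420]; s=cv2.resize(s,(440,320)); t=cv2.resize(cv2.imread('pics/sc4.png')[80:312,160:421],(360,320))
cv2.imwrite('pics/m6.png',np.vstack([np.hstack([a,b]),np.hstack([s,t])]))
E
```

```text
time: 40.95
ee_pos: [0.647, -0.0313, -0.0189]
tcp_rot: [96.9, 90.0, 100.6]
wrist_force: [-0.0, -0.4, 0.0]
opening: 0.0343
time: 41.95
ee_pos: [0.6478, -0.0313, 0.1343]
tcp_rot: [-6.1, 89.8, -2.4]
wrist_force: [0.3, 0.9, -0.4]
opening: 0.0339
time: 43.0
ee_pos: [0.4268, -0.0458, 0.1612]
tcp_rot: [-14.7, 90.0, -10.9]
wrist_force: [-0.4, 0.3, 0.8]
opening: 0.0339
```

View pics/m6.png

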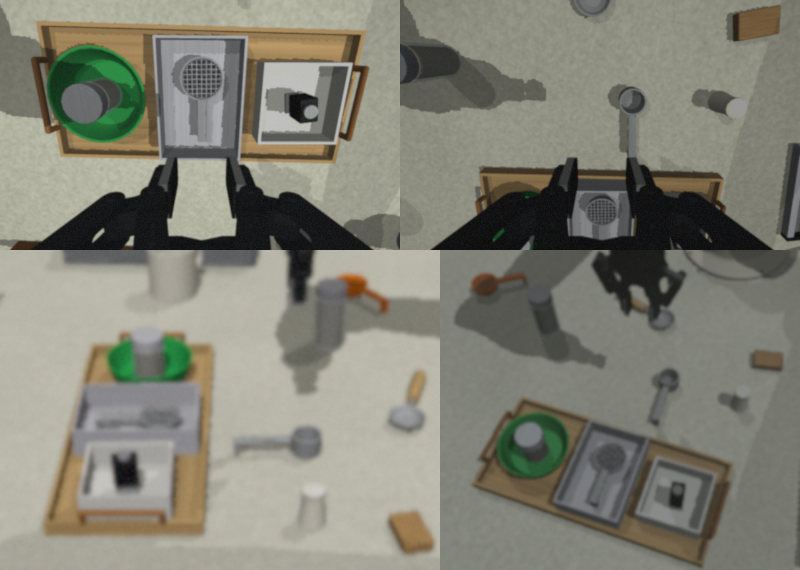

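All three things stand in their vessels: the jar upright, the strainer flat, and the stop in the tub. The tall jar and scoop are in place. One last numeric check, then I hand in.

```bash
python3 - <<'E'
from h import *
c=load('w12'); b=ray(c,325,125,.03);e=ray(c,321,225,.03); print('strainer',b,e,(b+.028*(e-b)/np.linalg.norm(e-b)),np.linalg.norm(b-e))
T=[ray(c,x*1.6,y*1.6,.042) for x,y in((153,37),(247,37),(239,160),(161,158))]; print('tin',np.mean(T,0)); print('jar cap',ray(c,84*1.6,102*1.6,.075),'bowl',ray(c,95*1.6,93*1.6,.04))
a=load('scene0');d=load('sc4')
D=cv2.absdiff(a['color'],d['color']).max(2)
for n,(x,y,w,h) in dict(scoop=(311,163,28,44),tall=(222,104,26,40)).items(): print(n,'shift',cv2.phaseCorrelate(*[cv2.cvtColor(k['color'],7)[y:y+h,x:x+w].astype(float) for k in(a,d)]))
o=status.get_obs(); print(o['time'],np.abs(o['qd']).max()); bot.job_done()
E
```

```text
strainer [ 0.5976 -0.0317  0.03  ] [ 0.6818 -0.0294  0.03  ] [ 0.62558956 -0.03093544  0.03      ] 0.08423140744401693
tin [ 0.627225 -0.033625  0.042   ]
jar cap [ 0.6271 -0.1601  0.075 ] bowl [ 0.6234 -0.1638  0.04  ]
scoop shift ((-0.013374874687064775, 0.5634907745824087), 0.9907737524744624)
tall shift ((0.15607575553084452, 0.06481763287093756), 0.43630574778005793)
43.15 0.5891188761576209
the job is handed in; nothing more can be done
```

The tray is packed and the job was handed in at 43 s. The hand-in reports no verdict, so the results below rest on my own camera checks.

- **Rail stop:** I slid it low along the slot past the open end, about 174 mm in all, before lifting it. It stands in the square tub, about 3 mm from the tub's centre.
- **Short jar:** It stands upright on the bowl floor, about 5 mm from the centre. I felt contact with the floor before releasing it.
- **Strainer:** It lies flat on the tin floor, about 3 mm from the tin's centre. I felt contact there too.
- **Tall jar and scoop:** Their image shifts between the first and last pictures are under 0.6 px, so they have not moved. The tall jar's match was weak (0.44) because shadows changed, but it looks standing and in place.

**Failed or disagreeing:**
- **First grasp:** My first attempt on the stop closed on nothing. The real fingertips sit about 36 mm higher than the reported TCP implies. I measured this in the images and allowed for it in every later move.
- **Camera agreement:** The scene and wrist cameras disagree on the bowl's centre by 8 to 10 mm in x. By the scene camera's centre the jar is also about 5 mm off, well inside the 25 mm limit.

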